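Stamp the delivery note the right way up and put the stamp away

ROBOT

A 6-joint arm with a two-finger parallel gripper is mounted at the origin on a cart in front of the work surface, level with it; the furniture and walls round the work are solid. World frame = base frame: x ahead of the robot, y to its left, z up, the work surface at z = 0. Lengths are in m, angles in degrees, forces in N, time in s.
With the tool pointing down it reaches from about 0.4 to 0.825 m from the base axis. Payload 7 kg.
Tool frame: the origin (TCP) lies midway between the tips of the shut fingers; the grasp point (between the pads) lies r.grip_depth behind it (r.grip_depth is the distance from the TCP to the grasp point, in m); z points along the fingers, y is the line along which they close (so a half turn about z gives the same grasp; the last joint's range is limited). The gripper opens to 88 mm and grips with 3 to 60 N. Pads are 19 mm wide; open, the fingers measure 130 mm over their backs; the gripper's body (78 mm by 193 mm) begins 47 mm behind the grasp point.
Start: joints at [82.741, 20.546, 0.682, 0, -70.136, -16.507], TCP at [0.272, 0.618, 0.227] pointing down, gripper open.
Joint ranges: [-176.03, 176.03], [-82.01, 121.73], [-58.28, 71.71], [-173.87, 95.51], [-174.79, -0.11], [-173.66, 173.66]. Speed limits (degrees/s): [136.94, 136.94, 172.46, 180, 180, 180].

INTERFACE

Orientations are given as [roll, pitch, yaw] about the fixed x, y, z axes, in that order (R = Rz(yaw) Ry(pitch) Rx(roll)).
In Python, from plant import r gives the robot as it stands.
- The arm moves only by the tool advance, called after ">>>" by a JSON object that holds its "fn" and its "kwargs", one argument or row to a line. Schema: {"type":"object","properties":{"segments":{"type":"array","items":{"type":"object","properties":{"dx":{"type":"number"},"dy":{"type":"number"},"dz":{"type":"number"},"wx":{"type":"number"},"wy":{"type":"number"},"wz":{"type":"number"}},"additionalProperties":false},"minItems":1,"maxItems":12},"jaw":{"type":"number"},"squeeze":{"type":"number"},"only":{"type":"string"},"quiet":{"type":"boolean"},"lines":{"type":"string"}},"required":["segments"],"additionalProperties":false}. segments is a list of rows, 1 to 12 of them, each an object with the fields dx, dy, dz (the shift in normalised numbers (1 is 0.6 m)), wx, wy, wz (a rotation vector in shares of 180 degrees (1.0 is 180 degrees)); a field left out counts as zero; each row is the pose to reach, as a shift and turn from the pose commanded when the call began, along the tool's axes at that moment; what a row does not reach only later rows make up. A row lasts 1/12 s, in which the tool goes at most 0.0417 m and 7.16 degrees, less where a joint would pass 70% of its speed; a pose out of reach is approached as far as the arm can. jaw is the finger opening in m, set as the call begins (left out keeps the last). The fingers move at their own pace and stop on an object; squeeze is the grip in N (left out, the last holds). Time passes only in rows, so rows that do not move let the fingers close. The tool returns the time, the measured TCP pose, the force, the opening and the grip force at its end. only (a regular expression) keeps the lines of the reply that match it, lines (a string "A,B") keeps lines A to B, and quiet returns only ok. A shift or turn number past 1, either way, is cut back to 1. Input that does not fit is refused with a message, and nothing moves.
- r.get_state(): the state, without advancing time (a new reading comes with each control period).
- r.capture(name): name is "side" or "top"; returns a dict with "frame" (384x512x3 uint8, red, green, blue), "z_map" (384x512 float32, m along the optical axis (not along the pixel's ray), 0 where there is no reading), "fx", "fy", "cx", "cy" (pixels), "cam_to_world" (4x4, takes a point from camera to world coordinates). Camera axes: x right, y down, z forward; pixel columns grow to the right and rows downward; lengths in m; the calibration is good to about 2 mm. A picture is of the moment at which its call begins.
- r.close_job(): hands the job in; it is judged then, once.
The state is a dict: "time_s": time; "joints": joint angles; "qd": joint speeds; "joint_torque": joint torques, N m; "tcp_pos": TCP position; "eef_rot": TCP orientation; "contact_force": force on the tool from outside, world axes, zero at the start; "moment": the same for the moment, N m; "gripper_width": finger opening in m; "gripper_force": force on a finger pad.
Only numpy, scipy, OpenCV 4.12 (cv2) and the standard library are available. Lean on these libraries where they do the work, as an engineer would, in place of code of your own. Each camera call takes 0.05 s, during which the arm holds its last target. There are 200 camera calls.

TASK

Stamp the delivery note on the clipboard: stand the loose self-inking stamp squarely inside the note's empty printed frame, with its front (the side with the sloping paper window) towards the foot of the sheet so that the print reads the right way up, and press its hand piece fully down there and nowhere else. Then put it back upright in the empty cradle of the row, its front on the side of the cradle's label ledge like its neighbours, and let go; leave the other stamps, the stapler and the staples box where they are.

Things in the scene. Friction and masses are not known exactly. Their poses are not given: they have to be found in the camera images.
- stamp: loose self-inking stamp, upright, about 0.19 kg. Grey foot frame 46 (x) by 62 mm (y), side cheeks 30 mm high; black hand piece 34 (x) by 50 mm (y) over its middle, from 22 to 90 mm height. Front is -x: there the top slopes from 90 mm (x = -3) to 72 mm height (x = -17) and bears a white paper window. Grip across x or y, 50 to 72 mm high. Origin: centre of underside, z up.
- stamp_press (a joint): how far the stamp's hand piece is pressed into its foot, m: 0 at rest, 0.016 fully down. A spring resists: about 7 N before it begins to move, 12 N fully down; it comes back up when released. Held by the hand piece, the whole stamp is lifted.
- stamp_front (a point): middle of the front rail of the stamp's foot, 23 mm in front (-x) of the stamp's origin, 3.5 mm above its underside.
- clipboard: black clipboard, 235 (x) by 165 mm (y), fixed on the desk, with a printed white sheet whose surface is 4.6 mm above the origin (centre of the board's underside). The steel clip, up to 24 mm high, is at the head of the sheet, +x, from x = 86 mm on; the foot of the sheet is at -x. A pen lies on its lower left part.
- stamp_frame (a point): centre of the empty printed frame, on the paper, right of the middle in the sheet's upper half (30, -30 mm from the clipboard's origin). The frame is 58 mm along the clipboard's x and 74 mm along y inside: 6 mm to spare all round the stamp's foot. Axes as the clipboard's: -x is towards the foot of the sheet.
- empty_cradle: the empty one of three grey cradles standing in a row (which place is empty varies), fixed, 60 (x) by 76 mm (y) outside; its recess is 54 by 70 mm, 4 mm more on each side than the stamp's foot. Origin: centre of its underside; recess floor 3 mm above it, rim 11 mm. Its front, -x, bears a low sloping label ledge 14 mm deep, on the side towards the robot.
- small_stamp: a smaller stamp of the same make, 32 by 48 mm foot, 74 mm high, standing in its own cradle, 75 to 125 mm from the next, front to the cradle's front; to be left alone. Origin: centre of its underside.
- round_stamp: a round stamp, 40 mm across, 83 mm high, standing in its own cradle, 75 to 125 mm from the next; to be left alone. Origin: centre of its underside.
- stapler: black desk stapler, 34 by 154 by 50 mm, on the desk to the right; to be left alone. Origin: centre of its underside.
- staples_box: small carton of staples, 34 by 56 by 14 mm, lying on the desk to the right; to be left alone. Origin: centre of its underside.
Not all that is in view belongs to the job. What is shaped like the stamp but pink is not meant.

How it is judged (in metres and radians):
On the way:
1. the stamp stands squarely inside the printed frame, front to the foot of the sheet, and its hand piece is pressed fully down (value of joint stamp_press above 0.013 m and x of stamp in the frame of stamp_frame between -0.007 and 0.007 m and y of stamp in the frame of stamp_frame between -0.007 and 0.007 m and z of stamp in the frame of stamp_frame below 0.002 m and angle between the x axis of stamp and the x axis of clipboard, either way round below 0.17 rad and x of stamp_front in the frame of stamp_frame below -0.012 m), for 0.1 s.
At the end, for the whole second after the job is handed in: The stamp stands released, upright and at rest on the floor of the empty cradle's recess (centre within 6 mm of the cradle's, underside less than 2 mm above the recess floor, tilt under 0.06 rad), its front on the side of the cradle's label ledge, its hand piece sprung back up (under 3 mm) (x of stamp in the frame of empty_cradle between -0.006 and 0.006 m and y of stamp in the frame of empty_cradle between -0.006 and 0.006 m and z of stamp in the frame of empty_cradle below 0.005 m and x of stamp_front in the frame of empty_cradle below -0.012 m and angle between stamp's own z axis and vertical below 0.06 rad and value of joint stamp_press below 0.003 m and linear speed of stamp below 0.02 m/s and contact force between the fingers and stamp below 0.1 N); the robot touches nothing.
It fails at once if the stamp's hand piece is pressed more than 8 mm while the stamp is not squarely inside the frame, front to the foot of the sheet (a print in the wrong place or the wrong way round) (value of joint stamp_press above 0.008 m and not (x of stamp in the frame of stamp_frame between -0.008 and 0.008 m and y of stamp in the frame of stamp_frame between -0.008 and 0.008 m and angle between the x axis of stamp and the x axis of clipboard, either way round below 0.2 rad and x of stamp_front in the frame of stamp_frame below -0.01 m)).
It fails at once if another stamp, the stapler or the staples box is moved by more than 15 mm (distance of any of small_stamp, round_stamp, stapler, staples_box from where it was at the start of the episode above 0.015 m).
It fails at once if another stamp is tipped (angle between any of small_stamp, round_stamp's own z axis and vertical above 0.3 rad).
It also fails if it takes over 45 s, if anything falls off the work surface, if the arm or the gripper's body presses on something with over 40 N, if the wrist force passes 120 N, or if a joint passes its speed limit or range.

## Working session

There is one attempt and no reset: what is moved stays moved. The work goes in short steps, Python scripts to look and compute and a tool call to move; the robot and the scene stay as the last step left them, time stands still between calls to the robot, and variables do not carry over. Pictures are saved under pics/ and viewed, at most 13 in all, crops included, and the job is handed in when it is done.

```bash
mkdir -p pics; ls; cat > h.py <<'E'
import numpy as np, cv2
from plant import r
def cap(n):
    c=r.capture(n); np.savez(f'/tmp/{n}.npz',**{k:np.array(v) for k,v in c.items()}); return c
def load(n): return dict(np.load(f'/tmp/{n}.npz'))
def ray(c,uv,z):
    uv=np.atleast_2d(uv).astype(float);M=c['cam_to_world']
    d=np.c_[(uv[:,0]-c['cx'])/c['fx'],(uv[:,1]-c['cy'])/c['fy'],np.ones(len(uv))]@M[:3,:3].T
    o=M[:3,3]; return o+d*((z-o[2])/d[:,2])[:,None]
def cloud(c):
    M=c['cam_to_world'];z=c['z_map'];v,u=np.indices(z.shape)
    P=np.stack([(u-c['cx'])/c['fx']*z,(v-c['cy'])/c['fy']*z,z],-1)@M[:3,:3].T+M[:3,3]
    P[z==0]=np.nan; return P
def save(c,name): cv2.imwrite(f'pics/{name}.png',cv2.cvtColor(c['frame'],cv2.COLOR_RGB2BGR))
E
python3 - <<'E'
from h import *
for n in('side','top'):
    c=cap(n);save(c,n+'0');print(n,c['fx'],c['cx'],c['cy'],np.round(c['cam_to_world'],3).tolist())
s=r.get_state();print(s,r.grip_depth)
E
```

```text
pics
side 377.0859667256585 262.59006441058045 194.8001653310107 [[-0.999, 0.005, -0.033, 0.515], [0.029, 0.608, -0.793, 0.821], [0.016, -0.794, -0.608, 0.645], [0.0, 0.0, 0.0, 1.0]]
top 454.6624562694968 259.8822136903485 192.6976942361886 [[0.011, -0.991, 0.13, 0.316], [-1.0, -0.01, 0.01, 0.029], [-0.009, -0.131, -0.991, 1.212], [0.0, 0.0, 0.0, 1.0]]
{'time_s': 0.1, 'joints': array([ 8.27412058e+01,  2.05874797e+01,  6.40500777e-01, -1.72173276e-02,
       -7.01358255e+01, -1.65066519e+01]), 'qd': array([-0.01113495, -0.02880804,  0.14025309,  0.02835154, -0.02358165,
        0.04802224]), 'joint_torque': array([-1.25321283e-03, -5.84164882e+01,  2.93748540e+01,  7.01544330e+00,
        1.01575674e-02, -5.06521997e-05]), 'tcp_pos': array([0.27187663, 0.61736278, 0.22572756]), 'eef_rot': array([ 1.79916009e+02, -8.00975488e-03, -2.37713022e+01]), 'contact_force': array([-0.04097402,  0.07907497, -1.30004861]), 'moment': array([0.03263244, 0.00158343, 0.01620617]), 'gripper_force': 0.0, 'gripper_width': 0.08756237427538825} 0.0188
```

View pics/top0.png

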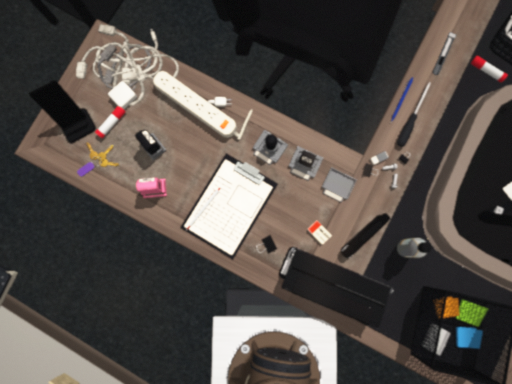

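View pics/side0.png

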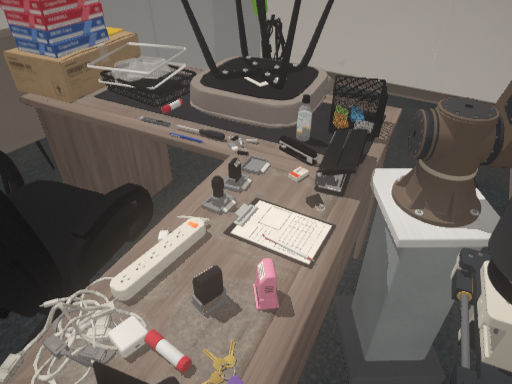

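The top view shows the loose stamp at about (150,142), the pink decoy at (152,187), the clipboard around (229,205) and the empty cradle at about (338,184). The round stamp is at (268,146) and the small one at (305,162). In the side view the stamp is at (207,290) and the empty cradle at (256,164).

```bash
python3 - <<'E'
from h import *
t=load('top');s=load('side')
f=lambda c,x,y,w,h,k:cv2.resize(c['frame'][y:y+h,x:x+w,::-1],None,fx=k,fy=k,interpolation=cv2.INTER_CUBIC)
a=f(t,120,115,80,60,5);b=f(s,170,250,80,75,5)[:300]
c=f(t,180,130,180,130,4.4)[:, :800]
cv2.imwrite('pics/c1.png',np.hstack([a[:300],f(s,170,250,80,60,5)]));cv2.imwrite('pics/c2.png',c)
P=cloud(t);Q=cloud(s)
print('top stamp z',np.round(P[125:160:3,135:168:3,2]*1000))
for n,(u,v) in dict(cr=(338,184),desk=(180,170),paper=(240,200),desk2=(320,205)).items(): print(n,P[v,u])
E
```

```text
top stamp z [[ 2. -3.  1. -1.  4. -0.  1.  2. -3.  4. -0.]
 [ 4.  4. -0. -0.  0. -0.  0.  2.  1.  2.  1.]
 [ 2. 89. 89. 85. 70.  3.  3.  5.  2.  4.  2.]
 [91. 90. 91. 87. 81. 41. 10.  1.  1.  1.  2.]
 [89. 91. 92. 92. 89. 84. -3. -2.  1.  3.  3.]
 [ 0. 87. 92. 91. 91. 84. 81.  9.  1. -1. -1.]
 [ 3.  3. 88. 91. 91. 90. 82. 70. 10.  3.  3.]
 [ 3. -1.  2. 88. 93. 87. 70. 59. 36.  6.  0.]
 [ 2.  0.  4. 12. 83. 67. 56. 40. 34. 24. 10.]
 [ 2.  1.  3.  3. 11. 51. 36. 30. 22.  6. -1.]
 [-3.  5.  5. -0.  2.  8. 33. 19. -0.  1.  1.]
 [ 0.  4.  1. -2.  4.  3. 10.  3.  1.  2.  0.]]
cr [ 0.50095532 -0.1677236   0.00431346]
desk [0.53569418 0.25867896 0.00114994]
paper [0.45521264 0.09457875 0.00380386]
desk2 [ 0.44350256 -0.11873372  0.00757809]
```

View pics/c1.png

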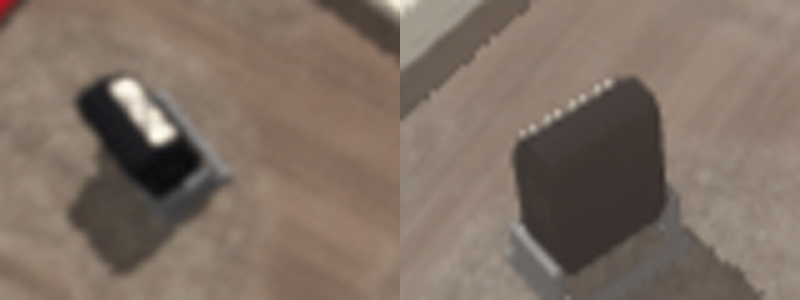

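View pics/c2.png

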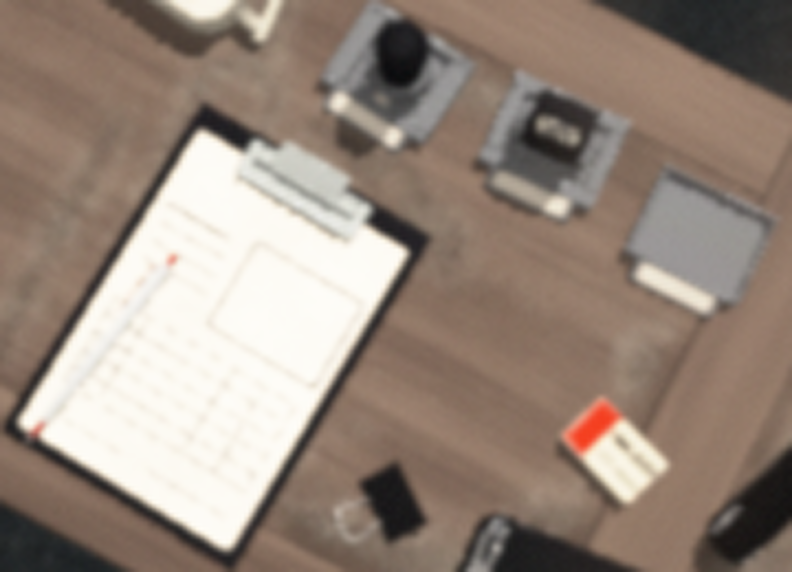

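The stamp's white window, and so its front, faces up-right in the image, while the foot of the sheet and the ledges are down-left. The stamp therefore needs about a 160° turn. The frame corners are near (258,240), (362,303), (313,385) and (207,322) in the 4.4x crop, and the cradle is at about (700,235).

```bash
cat > m.py <<'E'
from h import *
t=load('top');s=load('side')
def rect(p):
    (c,(w,h),a)=cv2.minAreaRect(p.astype(np.float32)); B=cv2.boxPoints((c,(w,h),a)); e=B[1]-B[0];f=B[2]-B[1]
    L=e if np.hypot(*e)>np.hypot(*f) else f
    return np.round(c,4),np.round(sorted((w,h)),4),round(np.degrees(np.arctan2(L[1],L[0]))%180,1)
if __name__=='__main__':
    # stamp
    for nm,cs in(('top',[t]),('side',[s]),('both',[t,s])):
        p=np.vstack([cloud(c).reshape(-1,3) for c in cs])
        px=np.vstack([c['frame'].reshape(-1,3) for c in cs])
        g=(np.hypot(*(p[:,:2]-[.60,.335]).T)<.06)&(px.ptp(1)<60 if hasattr(px,'ptp') else np.ptp(px,1)<60)
        for lo,hi in((.02,.12),(.04,.07),(.086,.1)):
            q=p[g&(p[:,2]>lo)&(p[:,2]<hi)]
            if len(q)>5: print('stamp',nm,lo,hi,len(q),rect(q[:,:2]),np.round(q.mean(0),4),round(np.percentile(q[:,2],95),4))
    # frame corners & clipboard from top; grid in image
    k=np.array([[258,240],[362,303],[313,385],[207,322]])/4.4+[180,130]
    print('frame c',ray(t,k,.0046).mean(0),np.round(ray(t,k,.0046)[:,:2],4).tolist())
    for nm,c,box in(('top',t,(175,145,110,120)),('side',s,(220,190,125,85))):
        x,y,w,h=box; im=c['frame'][y:y+h,x:x+w]
        hsv=cv2.cvtColor(im,cv2.COLOR_RGB2HSV)
        m=((hsv[...,2]>165)&(hsv[...,1]<60)).astype(np.uint8)
        n,l,st,_=cv2.connectedComponentsWithStats(m);i=1+st[1:,4].argmax()
        cn=max(cv2.findContours((l==i).astype(np.uint8),0,2)[0],key=cv2.contourArea).reshape(-1,2)+[x,y]
        print('paper',nm,rect(ray(c,cn,.0046)[:,:2]))
        m=((hsv[...,2]<70)|(m>0)|((hsv[...,1]<45)&(hsv[...,2]>110))).astype(np.uint8)
        n,l,st,_=cv2.connectedComponentsWithStats(m);i=1+st[1:,4].argmax()
        cn=max(cv2.findContours((l==i).astype(np.uint8),0,2)[0],key=cv2.contourArea).reshape(-1,2)+[x,y]
        print('board',nm,rect(ray(c,cn,.004)[:,:2]))
    for nm,c,box,seed in(('top',t,(318,162,42,42),(338,184)),('side',s,(235,150,45,30),(257,164))):
        x,y,w,h=box; im=c['frame'][y:y+h,x:x+w]
        hsv=cv2.cvtColor(im,cv2.COLOR_RGB2HSV).astype(int)
        m=((hsv[...,1]<32)&(hsv[...,2]>80)&(hsv[...,2]<185)).astype(np.uint8)
        n,l,st,_=cv2.connectedComponentsWithStats(m,connectivity=4);i=l[seed[1]-y,seed[0]-x]
        cn=max(cv2.findContours((l==i).astype(np.uint8),0,2)[0],key=cv2.contourArea).reshape(-1,2)+[x,y]
        P=cloud(c)[y:y+h,x:x+w]
        print('cradle',nm,st[i],rect(ray(c,cn,.011)[:,:2]),'floor',np.nanmedian(P[l==i][:,2]),'rim95',np.nanpercentile(P[l==i][:,2],95))
        o=im[...,::-1].copy();o[l==i]=(0,255,0)
        cv2.imwrite(f'/tmp/cr_{nm}.png',np.hstack([cv2.resize(v,(400,300),interpolation=0) for v in(im[...,::-1],o)]))
    cv2.imwrite('pics/c3.png',np.vstack([cv2.imread(f'/tmp/cr_{n}.png') for n in('top','side')]))
E
python3 m.py
```

```text
stamp top 0.02 0.12 392 (array([0.5978, 0.334 ]), array([0.0342, 0.057 ]), np.float32(39.7)) [0.5938 0.3299 0.0737] 0.0928
stamp top 0.04 0.07 63 (array([0.5984, 0.32  ]), array([0.0279, 0.0525]), np.float32(0.2)) [0.5858 0.3208 0.0552] 0.0687
stamp top 0.086 0.1 184 (array([0.5982, 0.3384]), array([0.0256, 0.0509]), np.float32(38.9)) [0.5974 0.3384 0.0901] 0.0937
stamp side 0.02 0.12 914 (array([0.5989, 0.3366]), array([0.0336, 0.0617]), np.float32(38.9)) [0.5978 0.3469 0.0624] 0.0897
stamp side 0.04 0.07 293 (array([0.5977, 0.3475]), array([0.0263, 0.0577]), np.float32(8.4)) [0.5969 0.3489 0.0554] 0.0687
stamp side 0.086 0.1 211 (array([0.5966, 0.3392]), array([0.0227, 0.049 ]), np.float32(40.2)) [0.5968 0.3403 0.0887] 0.0907
stamp both 0.02 0.12 1306 (array([0.5994, 0.3358]), array([0.035 , 0.0619]), np.float32(39.7)) [0.5966 0.3418 0.0658] 0.0912
stamp both 0.04 0.07 356 (array([0.5974, 0.3342]), array([0.035 , 0.0561]), np.float32(39.7)) [0.5949 0.3439 0.0554] 0.0687
stamp both 0.086 0.1 395 (array([0.5981, 0.3385]), array([0.0259, 0.051 ]), np.float32(38.8)) [0.5971 0.3394 0.0893] 0.0928
frame c [0.45260453 0.08176063 0.0046    ] [[0.4969, 0.0989], [0.4588, 0.035], [0.4086, 0.0641], [0.4462, 0.129]]
paper top (array([0.4479, 0.1202]), array([0.151 , 0.2353]), np.float32(149.8))
board top (array([0.4446, 0.1216]), array([0.1631, 0.2425]), np.float32(149.7))
paper side (array([0.45 , 0.118]), array([0.1498, 0.2403]), np.float32(149.8))
board side (array([0.448 , 0.1185]), array([0.1535, 0.2483]), np.float32(149.8))
cradle top [  4   6  34  31 621] (array([ 0.4988, -0.1664]), array([0.0684, 0.0752]), np.float32(65.7)) floor 0.005404106165094014 rim95 0.012694426622743692
cradle side [  6   6  28  18 324] (array([ 0.4969, -0.1595]), array([0.0798, 0.0877]), np.float32(64.3)) floor 0.004311507114103996 rim95 0.011433085681598997
```

View pics/c3.png

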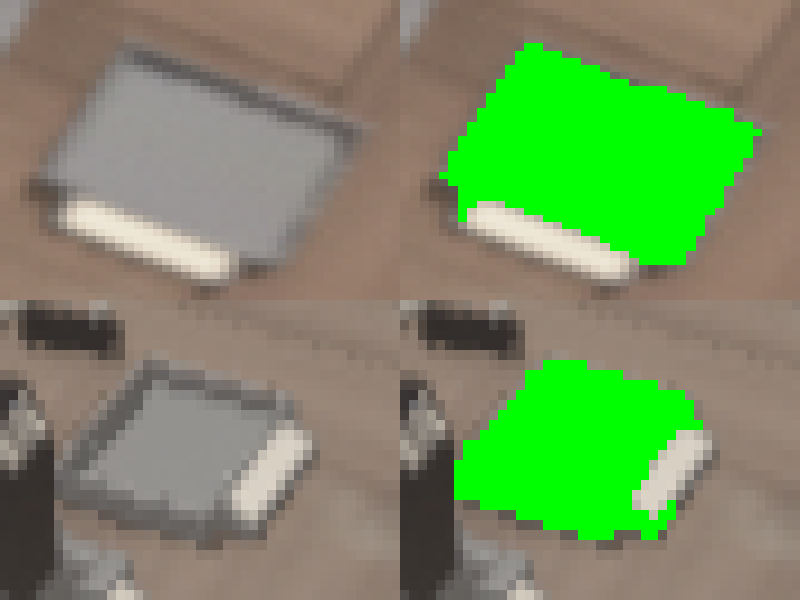

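The crops show the cradle's outline corners in both views, top at 9.52/7.14x and side at 8.89/10x, with its ledge at the lower side. I'll refine the frame and the cradle from corners in both views.

```bash
cat > m2.py <<'E'
from m import *
def cmap(p,x,y,kx,ky): return (np.array(p)+.5)/[kx,ky]-.5+[x,y]
ct=cmap([[122,40],[368,125],[278,270],[32,182]],318,162,400/42,300/42)
cs=cmap([[148,60],[302,98],[215,245],[58,190]],235,150,400/45,10)
for n,c,q in(('top',t,ct),('side',s,cs)):
    w=ray(c,q,.011)[:,:2];print('cradle',n,np.round(w,4).tolist(),w.mean(0),rect(w))
# frame: flood the light area inside it
for n,c in(('top',t),('side',s)):
    sd=np.linalg.inv(c['cam_to_world'])@[.4536,.0828,.0046,1]
    u,v=c['fx']*sd[0]/sd[2]+c['cx'],c['fy']*sd[1]/sd[2]+c['cy']
    k=6;x,y=int(u)-35,int(v)-30
    g=cv2.cvtColor(cv2.resize(c['frame'][y:y+60,x:x+70],None,fx=k,fy=k,interpolation=cv2.INTER_CUBIC),cv2.COLOR_RGB2GRAY)
    d=cv2.morphologyEx(g,cv2.MORPH_BLACKHAT,np.ones((25,25)))
    for th in(12,18,25):
        m=(d<th).astype(np.uint8);nn,l,st,_=cv2.connectedComponentsWithStats(m,connectivity=4)
        i=l[int((v-y)*k),int((u-x)*k)];cn=max(cv2.findContours((l==i).astype(np.uint8),0,2)[0],key=cv2.contourArea).reshape(-1,2)
        print('frame',n,th,st[i][4],rect(ray(c,cmap(cn,x,y,k,k),.0046)[:,:2]))
    cv2.imwrite(f'/tmp/f_{n}.png',g)
cv2.imwrite('pics/c4.png',np.hstack([cv2.imread(f'/tmp/f_{n}.png')[:, :400] for n in('top','side')]))
E
python3 m2.py
```

```text
cradle top [[0.5454, -0.1467], [0.5137, -0.2153], [0.4589, -0.1893], [0.4913, -0.121]] [ 0.50231011 -0.16809876] (array([ 0.5025, -0.1682]), array([0.0607, 0.0756]), np.float32(64.6))
cradle side [[0.5111, -0.212], [0.4566, -0.189], [0.4892, -0.1072], [0.5422, -0.137]] [ 0.49977298 -0.16129739] (array([ 0.5001, -0.1596]), array([0.0604, 0.0884]), np.float32(67.5))
frame top 12 132744 (array([0.4572, 0.0854]), array([0.1612, 0.1878]), np.float32(90.5))
frame top 18 136222 (array([0.4572, 0.0854]), array([0.1612, 0.1878]), np.float32(90.5))
frame top 25 138195 (array([0.4572, 0.0854]), array([0.1612, 0.1878]), np.float32(90.5))
frame side 12 60507 (array([0.4645, 0.1097]), array([0.1532, 0.1542]), np.float32(59.1))
frame side 18 119927 (array([0.4516, 0.0671]), array([0.2001, 0.2405]), np.float32(89.2))
frame side 25 126852 (array([0.451 , 0.0676]), array([0.2003, 0.2403]), np.float32(89.6))
```

View pics/c4.png

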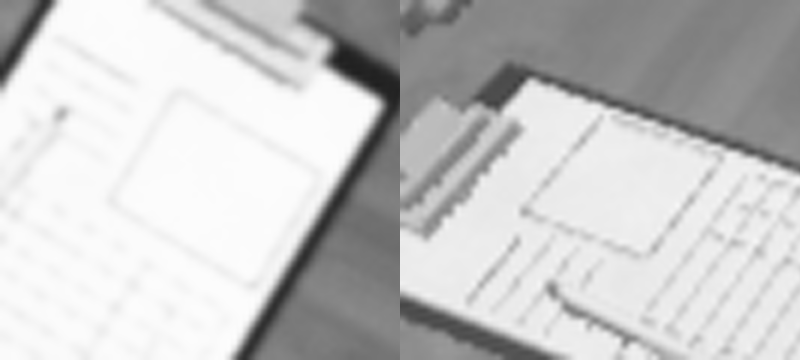

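The frame's corners are now clear in both crops: top (179,90), (317,178), (252,287), (109,200); side (205,115), (322,157), (248,256), (122,210).

```bash
cat > m3.py <<'E'
from m import *
def fr(c,p):
    sd=np.linalg.inv(c['cam_to_world'])@[.4536,.0828,.0046,1]
    x,y=int(c['fx']*sd[0]/sd[2]+c['cx'])-35,int(c['fy']*sd[1]/sd[2]+c['cy'])-30
    w=ray(c,(np.array(p)+.5)/6-.5+[x,y],.0046)[:,:2]
    e=w-np.roll(w,-1,0);print('frame',w.mean(0),np.linalg.norm(e,axis=1),np.degrees(np.arctan2(e[:,1],e[:,0])))
fr(t,[[179,90],[317,178],[252,287],[109,200]]);fr(s,[[205,115],[322,157],[248,256],[122,210]])
q=(np.array([[122,40],[368,125],[278,270],[32,182],[215*42/45,0]])[:4]+.5)
cs=(np.array([[148,60],[302,98],[215,245],[58,190]])+.5)/[400/45,10]-.5+[235,150]
w=np.vstack([ray(s,cs[:2],.011),ray(s,cs[2:],0)])[:,:2];print('cradle side',w.mean(0),rect(w))
E
python3 m3.py
```

```text
frame [0.45253961 0.08304728] [0.07345169 0.056543   0.07472456 0.05835469] [  57.87744182  -30.04897438 -120.70905659  148.65878765]
frame [0.45087229 0.08126616] [0.05810725 0.07316665 0.05959524 0.07438263] [ -30.68857854 -119.97662095  150.48392862   58.87515347]
cradle side [ 0.49978011 -0.16948244] (array([ 0.5004, -0.1697]), array([0.0618, 0.0732]), np.float32(64.0))
```

>>> {"fn": "advance", "kwargs": {
  "segments": [
    {}
  ],
  "lines": "1,20"
}}

```text
time_s: 0.18
tcp_pos: [0.2719, 0.6174, 0.2259]
eef_rot: [179.9, -0.0, -23.8]
contact_force: [-0.6, -0.2, 0.3]
gripper_width: 0.0878
gripper_force: 0.0
```

Results:
- **Frame:** centre (0.452, 0.0825), x axis at -30.2°.
- **Cradle:** centre (0.5015, -0.169), x axis at -25.6°.
- **Stamp:** about (0.5995, 0.3345), x axis at 129.3°, top at 90 mm.

I'll grip across the stamp's x, so the tool yaw is 39.3°. That leaves the side cheeks clear when pressing.

```bash
cat > go.py <<'E'
import sys,numpy as np
from scipy.spatial.transform import Rotation as R
from plant import r
s=r.get_state();x,y,z,yaw=map(float,sys.argv[1:5])
A=R.from_euler('xyz',s['eef_rot'],degrees=True);B=R.from_euler('xyz',[180,0,yaw],degrees=True)
d=A.inv().apply(np.array([x,y,z])-s['tcp_pos'])
print('row',np.round(d,4),np.round((A.inv()*B).as_rotvec(degrees=True),1),'tcp',s['tcp_pos'],s['eef_rot'],'j',np.round(s['joints'],1),'F',np.round(s['contact_force'],1))
E
python3 go.py 0.5995 0.3345 0.16 39.3
```

```text
row [0.4138 0.1268 0.0661] [  0.1   0.  -63.1] tcp [0.271918   0.61743466 0.22592762] [ 1.79934046e+02 -7.75416936e-03 -2.37694268e+01] j [ 82.7  20.6   0.6  -0.  -70.1 -16.5] F [-0.6 -0.2  0.3]
```

Careful with the scale: shifts go in shares of 0.6 m and turns go in shares of 180 degrees. That gives: 0.414 m / 0.6 = 0.69, 0.38 m / 0.6 = 0.6333, -63 degrees / 180 = -0.35.

>>> {"fn": "advance", "kwargs": {
  "segments": [
    {"dx": 0.0583,"dy": 0.0167,"wz": -0.0278},
    {"dx": 0.115,"dy": 0.035,"wz": -0.0611},
    {"dx": 0.1733,"dy": 0.0533,"wz": -0.0889},
    {"dx": 0.23,"dy": 0.07,"wz": -0.1167},
    {"dx": 0.2883,"dy": 0.0883,"wz": -0.1444},
    {"dx": 0.345,"dy": 0.105,"wz": -0.1778},
    {"dx": 0.4033,"dy": 0.1233,"dz": 0.0167,"wz": -0.2056},
    {"dx": 0.46,"dy": 0.1417,"dz": 0.0333,"wz": -0.2333},
    {"dx": 0.5183,"dy": 0.1583,"dz": 0.05,"wz": -0.2667},
    {"dx": 0.575,"dy": 0.1767,"dz": 0.0667,"wz": -0.2944},
    {"dx": 0.6333,"dy": 0.1933,"dz": 0.0917,"wz": -0.3222},
    {"dx": 0.69,"dy": 0.2117,"dz": 0.11,"wz": -0.35}
  ],
  "jaw": 0.088
}}

```text
time_s: 1.18
tcp_pos: [0.6007, 0.3332, 0.1594]
eef_rot: [-180.0, 0.0, 39.5]
contact_force: [-0.8, -0.1, 0.1]
gripper_width: 0.0874
gripper_force: 0.0
```

>>> {"fn": "advance", "kwargs": {
  "segments": [
    {},
    {},
    {}
  ]
}}

```text
time_s: 1.43
tcp_pos: [0.5998, 0.3343, 0.1603]
eef_rot: [180.0, 0.0, 39.1]
contact_force: [-0.2, 0.6, -0.0]
gripper_width: 0.0878
gripper_force: 0.0
```

```bash
python3 go.py 0.5995 0.3345 0.042 39.3
```

```text
row [-1.000e-04 -3.000e-04  1.183e-01] [ 0.   0.  -0.2] tcp [0.59983708 0.33434874 0.16026806] [1.79997013e+02 3.25213861e-02 3.91332525e+01] j [ 45.4  24.1  -2.7  -0.  -63.2  83.8] F [-0.2  0.6 -0. ]
```

To row units: 0.118 m / 0.6 = 0.1967, 0.1 m / 0.6 = 0.1667.

>>> {"fn": "advance", "kwargs": {
  "segments": [
    {"dz": 0.0583},
    {"dz": 0.1167},
    {"dz": 0.1667},
    {"dz": 0.1967},
    {"dz": 0.1967},
    {"dz": 0.1967}
  ]
}}

```text
time_s: 1.93
tcp_pos: [0.599, 0.3356, 0.0426]
eef_rot: [180.0, 0.1, 39.3]
contact_force: [0.7, 0.3, 1.5]
gripper_width: 0.0873
gripper_force: 0.0
```

>>> {"fn": "advance", "kwargs": {
  "segments": [
    {},
    {},
    {},
    {},
    {},
    {},
    {},
    {}
  ],
  "jaw": 0,
  "squeeze": 30
}}

```text
time_s: 2.6
tcp_pos: [0.5998, 0.3345, 0.0426]
eef_rot: [180.0, 0.0, 39.2]
contact_force: [0.3, -0.3, -0.2]
gripper_width: 0.0401
gripper_force: 0.0
```

>>> {"fn": "advance", "kwargs": {
  "segments": [
    {},
    {},
    {},
    {}
  ]
}}

```text
time_s: 2.93
tcp_pos: [0.5998, 0.3346, 0.0425]
eef_rot: [180.0, 0.0, 39.2]
contact_force: [0.7, -0.5, 0.1]
gripper_width: 0.0336
gripper_force: 30.0
```

>>> {"fn": "advance", "kwargs": {
  "segments": [
    {"dz": -0.05},
    {"dz": -0.1},
    {"dz": -0.15},
    {"dz": -0.15},
    {"dz": -0.15}
  ]
}}

```text
time_s: 3.35
tcp_pos: [0.6004, 0.3354, 0.1346]
eef_rot: [-180.0, -0.2, 39.2]
contact_force: [-0.4, -0.9, -2.7]
gripper_width: 0.0339
gripper_force: 30.0
```

```bash
python3 - <<'E'
from m import *
t=cap('top');s=cap('side');save(t,'top1');save(s,'side1')
f=lambda c,x,y,w,h,k:cv2.resize(c['frame'][y:y+h,x:x+w,::-1],None,fx=k,fy=k,interpolation=cv2.INTER_CUBIC)
cv2.imwrite('pics/c5.png',np.hstack([f(t,110,100,80,80,5),f(s,160,210,80,80,5)]))
E
```

```text
(no output)
```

View pics/c5.png

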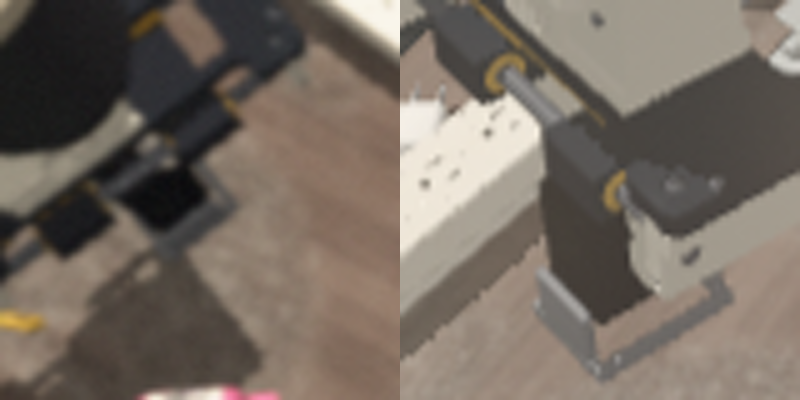

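The stamp is held and lifted upright. In the side crop its back-rail bottom corners are at (600,380) and about (728,297), which gives the offset in the hand.

```bash
cat > m4.py <<'E'
from h import *
s=load('side');zb=.1346-.0425
q=(np.array([[200,380],[330,297]])+.5)/5-.5+[160,210]
w=ray(s,q,zb)[:,:2];d=w[1]-w[0];print(w,np.linalg.norm(d),np.degrees(np.arctan2(d[1],d[0])))
x=np.array([np.cos(np.radians(129.2)),np.sin(np.radians(129.2))]);yy=np.array([-x[1],x[0]])
c=w.mean(0)-.023*x;print('centre',c,'off x,y',(c-[.6004,.3354])@x,(c-[.6004,.3354])@yy)
# point clouds between finger planes, band of the foot
for n in('top','side'):
    P=cloud(load(n)).reshape(-1,3);g=(np.hypot(*(P[:,:2]-[.6,.335]).T)<.05)&(P[:,2]>zb-.004)&(P[:,2]<zb+.034)
    a=(P[g][:,:2]-[.6004,.3354])@np.c_[x,yy];print(n,g.sum(),np.round(np.percentile(a,[0,3,97,100],axis=0)*1000,1).tolist())
E
python3 m4.py; python3 go.py 0.452 0.0825 0.14 -120.2
```

```text
[[0.60811467 0.3718934 ]
 [0.56263464 0.33289451]] 0.0599111534844567 -139.38708030168894
centre [0.59991133 0.33457023] off x,y -0.00033416957234483504 0.0009031292222205736
top 133 [[-22.0, -2.7], [-21.2, 1.1], [23.0, 29.5], [23.5, 30.5]]
side 361 [[-23.0, -31.0], [-13.3, -30.3], [23.9, 28.7], [25.1, 31.6]]
row [-0.273   0.1022 -0.0081] [1.000e-01 1.000e-01 1.594e+02] tcp [0.59891502 0.33422971 0.13146187] [-1.79968218e+02  9.41483702e-02  3.92107255e+01] j [ 45.4  25.4  -4.7  -0.  -60.   83.9] F [ 0.2 -0.3 -1.8]
```

In-hand offset is under 1 mm. Next I carry it to above the frame, turning the tool 159° on the way.

To row units: -0.273 m / 0.6 = -0.455, 0.102 m / 0.6 = 0.17, 79.5 degrees / 180 = 0.4417.

>>> {"fn": "advance", "kwargs": {
  "segments": [
    {"dx": -0.025,"dy": 0.0083,"dz": -0.0333,"wz": 0.0361},
    {"dx": -0.0583,"dy": 0.0217,"dz": -0.05,"wz": 0.0722},
    {"dx": -0.1,"dy": 0.0367,"dz": -0.05,"wz": 0.1111},
    {"dx": -0.1417,"dy": 0.0533,"dz": -0.05,"wz": 0.1444},
    {"dx": -0.1833,"dy": 0.0683,"dz": -0.05,"wz": 0.1833},
    {"dx": -0.2283,"dy": 0.085,"dz": -0.05,"wz": 0.2222},
    {"dx": -0.2717,"dy": 0.1017,"dz": -0.05,"wz": 0.2556},
    {"dx": -0.3167,"dy": 0.1183,"dz": -0.05,"wz": 0.2944},
    {"dx": -0.3583,"dy": 0.1333,"dz": -0.05,"wz": 0.3333},
    {"dx": -0.4,"dy": 0.15,"dz": -0.05,"wz": 0.3667},
    {"dx": -0.4333,"dy": 0.1617,"dz": -0.05,"wz": 0.4056},
    {"dx": -0.455,"dy": 0.17,"dz": -0.05,"wz": 0.4417}
  ]
}}

```text
time_s: 4.45
tcp_pos: [0.4503, 0.0808, 0.1611]
eef_rot: [179.8, 0.1, -40.7]
contact_force: [-0.3, 0.5, -1.3]
gripper_width: 0.0339
gripper_force: 30.0
```

>>> {"fn": "advance", "kwargs": {
  "segments": [
    {"wz": 0.0361},
    {"wz": 0.0722},
    {"wz": 0.1111},
    {"wz": 0.1472},
    {"wz": 0.1833},
    {"wz": 0.2222},
    {"wz": 0.2583},
    {"wz": 0.2944},
    {"wz": 0.3333},
    {"wz": 0.3694},
    {"wz": 0.4056},
    {"wz": 0.4428}
  ]
}}

```text
time_s: 5.45
tcp_pos: [0.4518, 0.0825, 0.161]
eef_rot: [179.9, -0.1, -120.3]
contact_force: [-0.0, -0.1, -1.1]
gripper_width: 0.0342
gripper_force: 30.0
```

>>> {"fn": "advance", "kwargs": {
  "segments": [
    {},
    {},
    {}
  ]
}}

```text
time_s: 5.7
tcp_pos: [0.4524, 0.0827, 0.1619]
eef_rot: [180.0, -0.1, -119.8]
contact_force: [0.4, 1.2, -2.1]
gripper_width: 0.0338
gripper_force: 30.0
```

```bash
python3 go.py 0.452 0.0825 0.0475 -120.2
```

```text
row [3.000e-04 1.000e-04 1.144e-01] [ 0.  -0.1  0.4] tcp [0.45237516 0.08274011 0.16186686] [ 1.79957106e+02 -7.20790915e-02 -1.19752850e+02] j [ 35.    3.3 -30.8  -0.  -56.  -64.8] F [ 0.4  1.2 -2.1]
```

To row units: 0.105 m / 0.6 = 0.175, 0.09 m / 0.6 = 0.15.

>>> {"fn": "advance", "kwargs": {
  "segments": [
    {"dz": 0.0583},
    {"dz": 0.1167},
    {"dz": 0.15},
    {"dz": 0.175},
    {"dz": 0.175},
    {"dz": 0.175}
  ],
  "squeeze": 45
}}

```text
time_s: 6.2
tcp_pos: [0.4524, 0.0826, 0.0571]
eef_rot: [180.0, -0.1, -119.8]
contact_force: [0.4, 0.4, -1.1]
gripper_width: 0.034
gripper_force: 45.0
```

```bash
python3 - <<'E'
from h import *
t=cap('top');s=cap('side')
f=lambda c,x,y,w,h,k:cv2.resize(c['frame'][y:y+h,x:x+w,::-1],None,fx=k,fy=k,interpolation=cv2.INTER_CUBIC)
cv2.imwrite('pics/c6.png',np.hstack([f(t,200,160,80,80,5),f(s,240,180,80,80,5)]))
E
python3 go.py 0.452 0.0825 0.047 -120.2
```

```text
row [0.0015 0.0009 0.0115] [-0.   0.1  0.3] tcp [0.45353073 0.08336851 0.05849555] [-1.79954780e+02  5.84610944e-02 -1.19884260e+02] j [ 35.   11.3 -38.2   0.  -40.5 -64.9] F [-0.   0.3 -1.7]
```

View pics/c6.png

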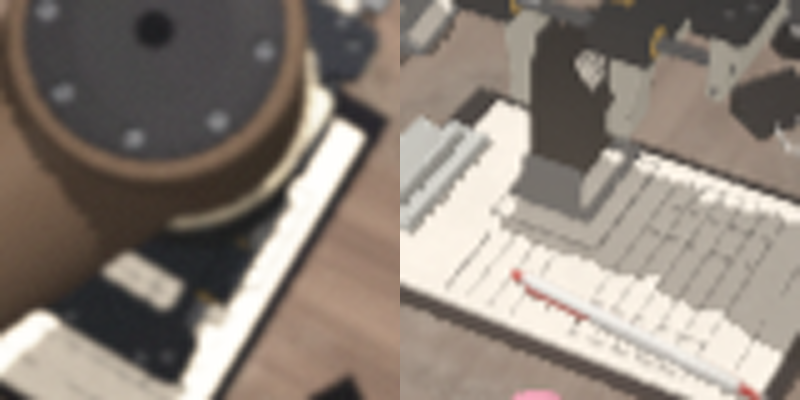

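The side crop shows the stamp just above the frame, with its +y cheek's bottom corners at (513,205) and (585,230) and the front rail's far end at about (637,150).

```bash
python3 - <<'E'
from h import *
s=load('side');a=np.radians(-30);x=np.array([np.cos(a),np.sin(a)]);y=np.array([-x[1],x[0]])
q=(np.array([[113,205],[185,230],[237,150]])+.5)/5-.5+[240,180]
w=ray(s,q,.0151)[:,:2]
print(np.round((w-[.452,.0825])@np.c_[x,y]*1000,1))
E
```

```text
[[ 16.5  37.4]
 [-23.5  36.3]
 [-19.4 -32.7]]
```

The corner readings are too coarse (3–6 mm) to justify a correction, and the kinematic pose is within 1 mm. I'll press in steps and watch the force.

To row units: 0.013 m / 0.6 = 0.0217, 0.011 m / 0.6 = 0.0183.

>>> {"fn": "advance", "kwargs": {
  "segments": [
    {"dz": 0.0067},
    {"dz": 0.0133},
    {"dz": 0.0183},
    {"dz": 0.0217},
    {"dz": 0.0217}
  ]
}}

```text
time_s: 6.72
tcp_pos: [0.4532, 0.0833, 0.0449]
eef_rot: [-180.0, 0.0, -119.9]
contact_force: [-2.7, 0.1, 7.0]
gripper_width: 0.034
gripper_force: 45.0
```

>>> {"fn": "advance", "kwargs": {
  "segments": [
    {"dz": 0.005},
    {"dz": 0.01},
    {"dz": 0.015},
    {"dz": 0.0183},
    {"dz": 0.0183}
  ]
}}

```text
time_s: 7.13
tcp_pos: [0.4533, 0.0833, 0.0341]
eef_rot: [-180.0, 0.0, -119.9]
contact_force: [-2.7, 1.2, 11.3]
gripper_width: 0.034
gripper_force: 45.0
```

To row units: 0.005 m / 0.6 = 0.0083, 0.004 m / 0.6 = 0.0067.

>>> {"fn": "advance", "kwargs": {
  "segments": [
    {"dz": 0.0033},
    {"dz": 0.0067},
    {"dz": 0.0083},
    {"dz": 0.0083},
    {"dz": 0.0083}
  ]
}}

```text
time_s: 7.55
tcp_pos: [0.4534, 0.0834, 0.0315]
eef_rot: [-179.9, 0.1, -119.9]
contact_force: [-14.7, 2.1, 43.3]
gripper_width: 0.0337
gripper_force: 45.0
```

The force went to 43 N at the stop, 15–16 mm below contact, so it is fully pressed. Now up and across to the cradle.

To row units: -0.135 m / 0.6 = -0.225, -0.08 m / 0.6 = -0.1333.

>>> {"fn": "advance", "kwargs": {
  "segments": [
    {"dz": -0.0083},
    {"dz": -0.0167},
    {"dz": -0.0267},
    {"dz": -0.0417},
    {"dz": -0.0833},
    {"dz": -0.1333},
    {"dz": -0.1833},
    {"dz": -0.225},
    {"dz": -0.225},
    {"dz": -0.225}
  ],
  "squeeze": 30
}}

```text
time_s: 8.38
tcp_pos: [0.4534, 0.0835, 0.1649]
eef_rot: [-179.9, 0.2, -120.0]
contact_force: [-0.7, 0.4, -2.2]
gripper_width: 0.0342
gripper_force: 30.0
```

```bash
python3 go.py 0.5015 -0.1686 0.165 -115.6; python3 - <<'E'
from h import *
s=cap('side')
cv2.imwrite('pics/c7.png',cv2.resize(s['frame'][120:260,200:360,::-1],None,fx=4,fy=4,interpolation=cv2.INTER_CUBIC))
E
```

```text
row [ 0.1943 -0.1676 -0.0005] [-0.1  0.2 -4.4] tcp [0.45337761 0.08345582 0.16494064] [-179.92214056    0.18761554 -119.96636365] j [ 35.    3.  -30.6  -0.  -56.2 -65. ] F [-0.7  0.4 -2.2]
```

View pics/c7.png

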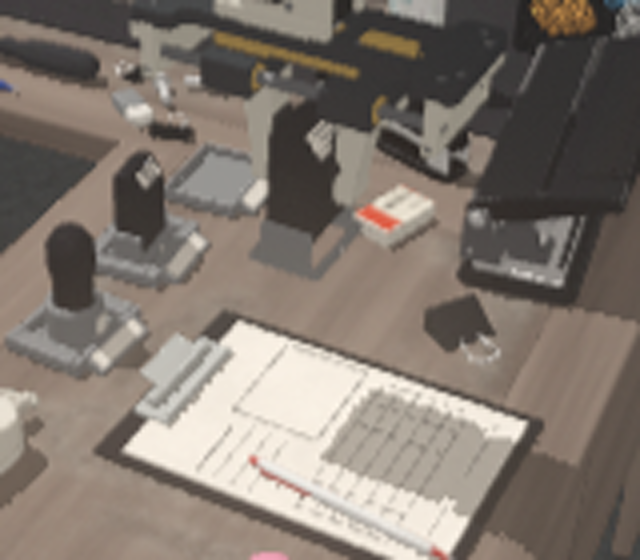

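The picture shows the stamp held upright and sprung back, window towards the foot, with the frame clear at (300,390). The empty cradle is at (215,180).

To row units: 0.194 m / 0.6 = 0.3233, 0.18 m / 0.6 = 0.3, -4.4 degrees / 180 = -0.0244.

>>> {"fn": "advance", "kwargs": {
  "segments": [
    {"dx": 0.025,"dy": -0.0217},
    {"dx": 0.0667,"dy": -0.0567,"wz": -0.0056},
    {"dx": 0.1167,"dy": -0.1,"wz": -0.0111},
    {"dx": 0.1667,"dy": -0.1433,"wz": -0.0167},
    {"dx": 0.2167,"dy": -0.1867,"wz": -0.0222},
    {"dx": 0.2583,"dy": -0.2233,"wz": -0.0244},
    {"dx": 0.3,"dy": -0.2583,"wz": -0.0244},
    {"dx": 0.3233,"dy": -0.28,"wz": -0.0244},
    {"dx": 0.3233,"dy": -0.28,"wz": -0.0244},
    {"dx": 0.3233,"dy": -0.28,"wz": -0.0244},
    {"dx": 0.3233,"dy": -0.28,"wz": -0.0244}
  ]
}}

```text
time_s: 9.35
tcp_pos: [0.5004, -0.1689, 0.1621]
eef_rot: [179.8, -0.1, -115.6]
contact_force: [-0.1, -0.3, -2.4]
gripper_width: 0.0338
gripper_force: 30.0
```

```bash
python3 go.py 0.5015 -0.1686 0.058 -115.6
```

```text
row [-0.0008 -0.0011  0.1041] [ 0.2 -0.1 -0. ] tcp [ 0.50042434 -0.16890273  0.16207738] [ 1.79846761e+02 -5.43491088e-02 -1.15615621e+02] j [  2.6   9.9 -22.9  -0.  -57.4 -28.2] F [-0.1 -0.3 -2.4]
```

To row units: 0.1 m / 0.6 = 0.1667, 0.085 m / 0.6 = 0.1417.

>>> {"fn": "advance", "kwargs": {
  "segments": [
    {"dz": 0.05},
    {"dz": 0.1},
    {"dz": 0.1417},
    {"dx": -0.0008,"dy": -0.0008,"dz": 0.1667},
    {"dx": -0.0008,"dy": -0.0008,"dz": 0.1667},
    {"dx": -0.0008,"dy": -0.0008,"dz": 0.1667}
  ]
}}

```text
time_s: 9.85
tcp_pos: [0.5015, -0.168, 0.063]
eef_rot: [179.9, -0.1, -115.5]
contact_force: [0.3, -0.4, -1.3]
gripper_width: 0.0337
gripper_force: 30.0
```

```bash
python3 go.py 0.5015 -0.1686 0.0455 -115.6; python3 - <<'E'
from h import *
t=cap('top');s=cap('side')
f=lambda c,x,y,w,h,k:cv2.resize(c['frame'][y:y+h,x:x+w,::-1],None,fx=k,fy=k,interpolation=cv2.INTER_CUBIC)
cv2.imwrite('pics/c8.png',np.hstack([f(t,308,154,60,60,6.6)[:396],f(s,228,132,60,60,6.6)[:396]]))
E
```

```text
row [ 0.0006 -0.0003  0.0175] [ 0.1 -0.1  0.1] tcp [ 0.50154906 -0.16797305  0.06303538] [ 1.79887691e+02 -6.79009576e-02 -1.15476994e+02] j [  2.8  16.6 -29.5   0.  -44.  -28.2] F [ 0.3 -0.4 -1.3]
```

View pics/c8.png

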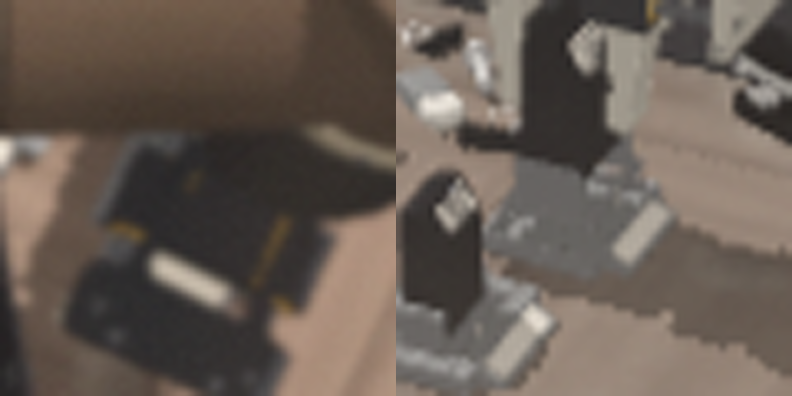

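The stamp is above the recess with its window on the ledge side (ledge at about (640,232) in the crop). I'll lower it gently.

To row units: 0.012 m / 0.6 = 0.02, 0.008 m / 0.6 = 0.0133.

>>> {"fn": "advance", "kwargs": {
  "segments": [
    {"dz": 0.0067},
    {"dz": 0.0133},
    {"dz": 0.02},
    {"dz": 0.02}
  ]
}}

```text
time_s: 10.28
tcp_pos: [0.5016, -0.1687, 0.0511]
eef_rot: [180.0, -0.0, -115.6]
contact_force: [-0.1, 0.8, -2.0]
gripper_width: 0.0337
gripper_force: 30.0
```

>>> {"fn": "advance", "kwargs": {
  "segments": [
    {"dz": 0.0033},
    {"dz": 0.0067},
    {"dz": 0.0075},
    {"dz": 0.0075}
  ]
}}

```text
time_s: 10.62
tcp_pos: [0.502, -0.1688, 0.0469]
eef_rot: [180.0, -0.0, -115.6]
contact_force: [0.4, -0.1, -2.3]
gripper_width: 0.0338
gripper_force: 30.0
```

To row units: 0.002 m / 0.6 = 0.0033, 0.001 m / 0.6 = 0.0017.

>>> {"fn": "advance", "kwargs": {
  "segments": [
    {"dz": 0.0017},
    {"dz": 0.0033},
    {"dz": 0.0033}
  ]
}}

```text
time_s: 10.87
tcp_pos: [0.5023, -0.1689, 0.0456]
eef_rot: [-180.0, -0.0, -115.6]
contact_force: [-2.4, 0.9, 5.6]
gripper_width: 0.0335
gripper_force: 30.0
```

>>> {"fn": "advance", "kwargs": {
  "segments": [
    {},
    {},
    {},
    {},
    {},
    {}
  ],
  "jaw": 0.07
}}

```text
time_s: 11.37
tcp_pos: [0.5021, -0.1688, 0.045]
eef_rot: [-180.0, 0.0, -115.6]
contact_force: [0.1, -0.5, 0.0]
gripper_width: 0.0675
gripper_force: 0.0
```

>>> {"fn": "advance", "kwargs": {
  "segments": [
    {"dz": -0.0333},
    {"dz": -0.0833},
    {"dz": -0.1333},
    {"dz": -0.1833},
    {"dz": -0.2333},
    {"dy": 0.0667,"dz": -0.2667},
    {"dx": -0.0667,"dy": 0.1333,"dz": -0.2667},
    {"dx": -0.1333,"dy": 0.2,"dz": -0.2667},
    {"dx": -0.2,"dy": 0.2667,"dz": -0.2667},
    {"dx": -0.2667,"dy": 0.3333,"dz": -0.2667},
    {"dx": -0.3333,"dy": 0.3333,"dz": -0.2667},
    {"dx": -0.3333,"dy": 0.3333,"dz": -0.2667}
  ]
}}

```text
time_s: 12.37
tcp_pos: [0.4073, 0.0887, 0.2058]
eef_rot: [-180.0, 0.1, -115.6]
contact_force: [2.9, -0.2, -0.1]
gripper_width: 0.0697
gripper_force: 0.0
```

```bash
python3 - <<'E'
from h import *
t=cap('top');s=cap('side')
P=np.vstack([cloud(t).reshape(-1,3),cloud(s).reshape(-1,3)])
g=(np.hypot(*(P[:,:2]-[.502,-.168]).T)<.05)&(P[:,2]>.02)&(P[:,2]<.15);q=P[g]
from m import rect
print(g.sum(),rect(q[:,:2]),rect(q[q[:,2]>.045][:,:2]),np.percentile(q[:,2],[50,97,100]))
f=lambda c,x,y,w,h,k:cv2.resize(c['frame'][y:y+h,x:x+w,::-1],None,fx=k,fy=k,interpolation=cv2.INTER_CUBIC)
cv2.imwrite('pics/c9.png',np.hstack([f(t,308,144,60,80,6.6)[:528],f(s,228,122,60,80,6.6)[:528]]))
E
```

```text
814 (array([ 0.5022, -0.1651]), array([0.0354, 0.064 ]), np.float32(64.2)) (array([ 0.5012, -0.1671]), array([0.0354, 0.0558]), np.float32(64.2)) [0.07805443 0.09556807 0.09953039]
```

View pics/c9.png

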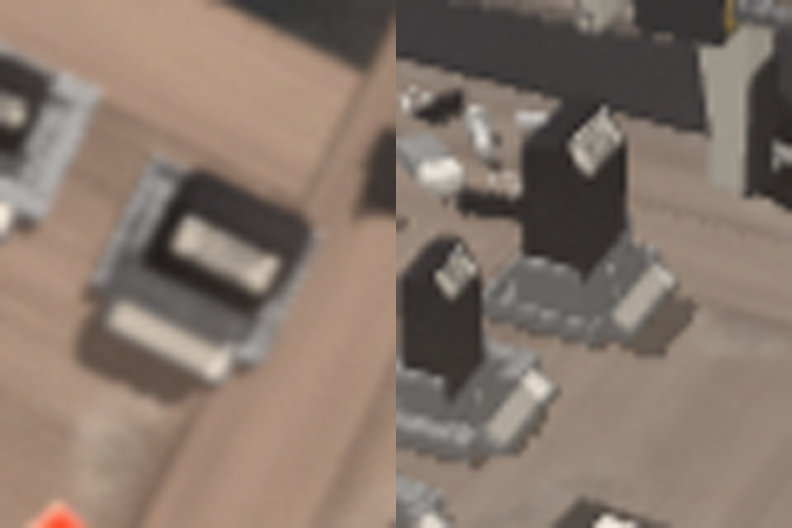

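The stamp sits upright and centred in the cradle at about (230,240) in the top crop, with its window on the ledge side. The gripper is well clear of it.

>>> {"fn": "advance", "kwargs": {
  "segments": [
    {},
    {},
    {}
  ]
}}

```text
time_s: 12.72
tcp_pos: [0.4083, 0.0863, 0.2049]
eef_rot: [180.0, -0.0, -115.6]
contact_force: [-0.8, -0.0, -0.1]
gripper_width: 0.0701
gripper_force: 0.0
```

```bash
python3 -c "from plant import r; print(r.close_job())"
```

```text
the job is handed in; nothing more can be done
None
```

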